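# Reload the guarded stick magazine

### The arm

A 6-joint arm with a two-finger parallel gripper is mounted at the origin on a cart in front of the work surface, level with it; the furniture and walls round the work are solid. World frame = base frame: x ahead of the robot, y to its left, z up, the work surface at z = 0. Lengths are in m, angles in rad, forces in N, time in s.
With the tool pointing down it reaches from about 0.3 to 0.775 m from the base axis. Payload 14.6 kg.
Tool frame: the origin (TCP) lies midway between the tips of the shut fingers; the grasp point (between the pads) lies 19 mm behind it (r.grasp_offset is the distance from the TCP to the grasp point, in m); z points along the fingers, y is the direction in which the jaws open and shut (so a half turn about z gives the same grasp; the last joint's range is limited). The gripper opens to 85 mm and grips with 20 to 120 N. Pads are 22 mm wide; open, the fingers measure 114 mm over their backs; the gripper's body (76 mm by 85 mm) begins 54 mm behind the grasp point. The pads swing forward as they close: fully open they stand 13 mm farther back than shut.
Start: joints at [-1.349, 0.3, 1.521, -0, 1.321, -0.067], TCP at [0.157, -0.527, 0.231] pointing down, gripper open.
Joint ranges: [-3.03, 3.03], [-0.79, 2.21], [0.23, 2.52], [-1.04, 4.18], [0, 3.07], [-2.55, 2.55]. Speed limits (rad/s): [2.22, 2.22, 2.57, 3.14, 3.14, 3.14].

### API

Orientations are given as a unit quaternion [w, x, y, z].
In Python, from workcell import r gives the robot as it stands.
- The arm moves only by the tool drive_tool, never from a script. Its argument "rows" is one flat list of numbers, 4 for each row, row after row: the shift along the tool's x, y, z in mm, then the turn about the tool's z in degrees. A call has 1 to 20 rows; each row is the pose to reach, as a shift and turn from the pose commanded when the call began, along the tool's axes at that moment; what a row does not reach only later rows make up. A row lasts 1/8 s, in which the tool goes at most 62.5 mm and 10.7 degrees, less where a joint would pass 70% of its speed; a pose out of reach is approached as far as the arm can. A call with a gripper value outside its range is refused whole. "jaw" is the finger opening in mm, from 0 to 85.4, set as the call begins (left out, the last holds). The fingers move at their own pace and stop on an object; "newtons" is the grip in N (left out, the last holds). Time passes only in rows, so rows that repeat a pose let the fingers close. It gives the time, the measured TCP pose, the force and the opening at its end, in the units of the state.
- r.sense(): the state, without advancing time (a new reading comes with each control period).
- r.snapshot(name): name is "scene" or "top" or "wrist"; returns a dict with "pixels" (420x560x3 uint8, red, green, blue), "z_map" (420x560 float32, m along the optical axis (not along the pixel's ray), 0 where there is no reading), "K" (3x3 intrinsics, pixels), "k1" (the pictures are not rectified: a ray, as slopes to the right and down, at radius r is drawn at 1 + k1 r^2 times it, then the intrinsics apply), "pose" (4x4, takes a point from camera to world coordinates). Camera axes: x right, y down, z forward; pixel columns grow to the right and rows downward; lengths in m; the calibration is good to about 2 mm. A picture is of the moment at which its call begins.
- r.hand_in(): hands the job in, once; it reports no verdict.
Trained networks look in the newest picture that a camera, given by its name, has taken for a name from the list of things; names that differ only in an ending like _2 or _b are one class to them, and where a whole thing is asked for, a point or a joint stands for the part that bears it (a point fixed in the world has none). Each returns a list of dicts, best first, with "conf" (0 to 1); they miss things now and then, are a little off and sometimes report something else, mostly with a low value. They report only what shows in the picture. A call takes as long as a camera call. They do not tell look-alikes from the thing itself.
- r.find_in(camera, label): "point" ([x, y, z] in m, in world coordinates, good to about 4 mm: the middle of the surface that is visible of it).
- r.regions_of(camera, label): "mask" (420x560 bool, what is visible of it).
The state is a dict: "t": time; "q": joint angles; "qvel": joint speeds; "effort": joint torques, N m; "tcp_pos": TCP position; "ee_rot": TCP orientation; "contact_force": force on the tool from outside, world axes, zero at the start; "moment": the same for the moment, N m; "grip_width": opening from 0.0 (shut) to 1.0 (fully open).
Only numpy, scipy, OpenCV 4.12 (cv2) and the standard library are available. Lean on these libraries where they do the work, as an engineer would, in place of code of your own. Each camera call takes 0.05 s, during which the arm holds its last target.

### The job

Reload the feeder's guarded magazine: with its cover shut, push the roller arm of the limit switch over until it clicks and let it spring back, which parks the feeder; then pull up the spring knob, slide the cover fully open, lay every one of the two or three square-edged wooden sticks and bars that lie loose on the bench round the switch flat on the tray floor, side by side, and slide the cover fully shut again so that the knob's pin drops home. Last, trip the limit switch the same way once more and let it spring back, to report the magazine full. Trip the switch only while the cover is shut, and do not force its arm hard over to the end stop.

Things in the scene. Friction and masses are not known exactly. Their poses are not given: they have to be found in the camera images.
- magazine: the fixed magazine: open plywood tray between two wooden rails that run on past it. Origin: on the bench (z = 0) under the tray's centre; y along the rails (the way the cover opens), x across, away from the robot at yaw 0. The tray is inside 190 mm in x and 230 mm in y, both centred on the origin; walls 8 mm thick, 50 mm high. Rails 50 mm high: x -131 to -103 and 103 to 119, y -124 to 372
- tray_floor (a point): centre of the tray's inner floor, 10 mm above the bench; axes as the magazine's
- cover (a joint): clear sliding cover, 250 x 250 mm, plate 51 to 56 mm above the bench: 0 = shut, 0.24 m = fully open (slid along the magazine's +y; the tray is then wholly uncovered). It slides with 2 to 4 N and stays where it is left. At each end the plunger's pin drops into a hole of the front rail and locks it; it leaves an end only while the knob is pulled up
- plunger (a joint): spring plunger on the cover's front edge: 0 = pin home in a hole (cover locked), 0.010 m = pin riding on the rail, 0.014 m = pulled up to its stop. Pull up 12 mm or more to free the cover; the spring pulls back with 4 to 7.5 N. Released between the holes the pin rides on the rail, the cover still slides, and the pin drops by itself into the hole at either end
- knob (a point): middle of the plunger's black mushroom knob, on its upright axis, 11 mm under its top; moves with cover and plunger. Knob round, 30 mm across over its upper 12 mm, 22 to 24 mm below, 26 mm tall; pin home, its top is 108 mm and its underside 82 mm above the bench, with a 20 mm sleeve below. Cover shut, it is at x -117, y -90 mm of the magazine
- limit_switch: fixed grey limit switch on a steel foot, 76 x 56 mm, with its head's top 98 mm above the bench. Origin: centre of the foot on the bench; its x is the way in which the arm swings, the arm stands on its -y side
- switch_arm (a joint): roller arm, spring-centred: 0 = upright at rest, + leans to the switch's +x, - to its -x; either way serves. It clicks at 0.45 rad (26 degrees); end stop at 1.0 rad, beyond 0.9 it counts as forced. Its shaft lies along the switch's y, 82 mm above the bench. About 5 N at the roller for the click, 9 N at 0.8 rad. Hold it over for some 0.3 s
- roller (a point): centre of the white roller, 22 mm across and 12 mm wide, at the end of the arm: 55 mm above the shaft, so 137 mm above the bench at rest, and 36 mm to the switch's -y
- stick_a: wooden stick 22 x 110 x 20 mm (x, y, z), long along its y; origin at the centre of its underside. May be absent
- stick_b: second stick like stick_a. May be absent
- stick_c: third stick like stick_a. May be absent
- bar: square wooden bar 31 x 165 x 31 mm (x, y, z), long along its y; origin at the centre of its underside. May be absent
Mind the look-alikes: they are no part of the job. Of the things that look like the bar, take the one that is farthest to the robot's left at the start.

How it is judged:
By the outcome, as a careful person would: the job done as asked, in the order asked, and still so for the second after the job is handed in, with the robot touching nothing.
Of stick_a, stick_b, stick_c, bar only 2 to 3 are there at a start; the rules pass over those that are not, and their reading is None.
At some moment in a run one of stick_a, stick_b, stick_c, bar may be knocked a few centimetres aside while the robot is not near it.
Once in a run the grip may slacken for a moment while it holds something.
It also fails if it takes over 208 s, if anything falls off the work surface, if the arm or the gripper's body presses on something with over 40 N, if the wrist force passes 120 N, or if a joint passes its speed limit or range.

## Working session

There is one attempt and no reset: what is moved stays moved. The work goes in short steps, Python scripts to look and compute and a tool call to move; the robot and the scene stay as the last step left them, time stands still between calls to the robot, and variables do not carry over. Pictures are saved under pics/ and viewed, and the job is handed in when it is done.

Besides the shell and the picture viewer there is one more tool, called after ">>>" in YAML: its name, and indented under it one key for each argument. drive_tool: Moves the arm, as the interface text tells. Its arguments: {"type":"object","properties":{"rows":{"type":"array","items":{"type":"number"}},"jaw":{"type":"number"},"newtons":{"type":"number"}},"required":["rows"]}

```bash
ls; mkdir -p pics; python3 - <<'E'
from workcell import r
import cv2
print(r.sense())
for n in ["scene","top","wrist"]:
    s=r.snapshot(n); cv2.imwrite(f"pics/{n}0.png",s["pixels"][:,:,::-1]); print(n,s["K"].tolist(),s["k1"],s["pose"].round(3).tolist())
    for l in ["magazine","knob","limit_switch","roller","stick_a","bar","cover"]:
        print(l,[( [round(float(v),3) for v in d["point"]],round(d["conf"],2)) for d in r.find_in(n,l)])
E
```

```text
pics
{'t': 0.0, 'q': array([-1.34863704e+00,  3.00483937e-01,  1.52157469e+00, -2.09445116e-06,
        1.32072012e+00, -6.66241030e-02]), 'qvel': array([-0.0017478 , -0.00072147, -0.00101018, -0.00057512, -0.00014261,
        0.00062226]), 'effort': array([ 9.32189323e-04, -5.43495154e+01, -3.61795807e+01, -5.34668459e-05,
        4.13653426e-03, -3.32470631e-05]), 'tcp_pos': array([ 0.15656439, -0.52699953,  0.23071698]), 'ee_rot': array([-5.91174751e-04,  9.89593407e-01,  1.43890713e-01, -4.70847143e-05]), 'contact_force': array([ 0.02877696, -0.77976167, -0.26895917]), 'moment': array([ 0.0434477 ,  0.03702197, -0.03319737]), 'grip_width': 0.9998514121874328}
scene [[528.68125480096, 0.0, 273.9655823397434], [0.0, 528.68125480096, 209.17849502246858], [0.0, 0.0, 1.0]] -0.030819475018005242 [[-0.638, -0.358, 0.682, -0.385], [-0.77, 0.272, -0.578, 0.602], [0.021, -0.894, -0.448, 0.723], [0.0, 0.0, 0.0, 1.0]]
magazine [([0.494, 0.247, 0.051], 0.67)]
knob [([0.445, 0.082, 0.102], 0.63)]
limit_switch [([0.614, -0.091, 0.053], 0.76)]
roller [([0.615, -0.125, 0.13], 0.57)]
stick_a []
ba
[... 253 characters left out ...]
-0.01, -0.181], [0.006, -0.153, -0.988, 1.2], [0.0, 0.0, 0.0, 1.0]]
magazine [([0.571, 0.186, 0.055], 0.69)]
knob [([0.448, 0.07, 0.11], 0.49)]
limit_switch [([0.612, -0.103, 0.068], 0.56)]
roller []
stick_a [([0.436, -0.348, 0.018], 0.57)]
bar [([0.52, -0.52, 0.03], 0.85), ([0.599, -0.324, 0.033], 0.6)]
cover [([0.572, 0.151, 0.055], 0.68), ([0.454, 0.075, 0.105], 0.47)]
wrist [[373.3998950112795, 0.0, 279.6130050968816], [0.0, 373.3998950112795, 207.8065175633069], [0.0, 0.0, 1.0]] -0.03560723756715727 [[0.285, -0.911, -0.297, 0.231], [-0.958, -0.271, -0.088, -0.505], [-0.0, 0.31, -0.951, 0.374], [0.0, 0.0, 0.0, 1.0]]
magazine []
knob []
limit_switch []
roller []
stick_a []
bar []
cover []
```

View pics/scene0.png

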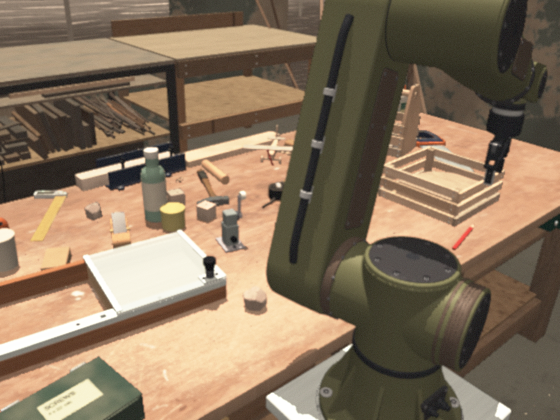

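View pics/top0.png

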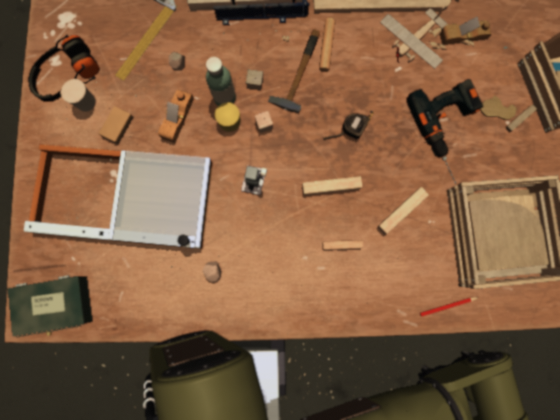

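View pics/wrist0.png

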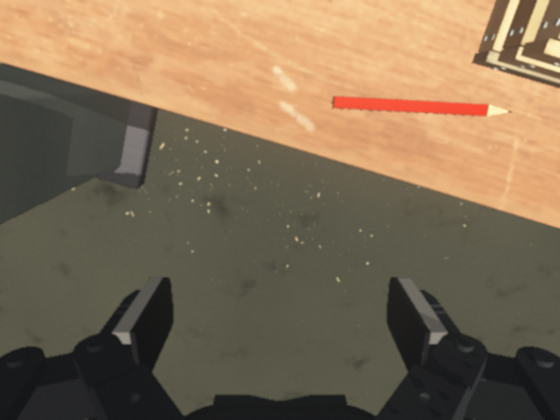

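```bash
cat > h.py <<'E'
import numpy as np,cv2
from workcell import r
def snap(n): return r.snapshot(n)
def xyz(s):
    K=s["K"];H,W=s["z_map"].shape
    u,v=np.meshgrid(np.arange(W),np.arange(H))
    xd=(u-K[0,2])/K[0,0];yd=(v-K[1,2])/K[1,1]
    x,y=xd.copy(),yd.copy()
    for _ in range(8):
        f=1+s["k1"]*(x*x+y*y);x=xd/f;y=yd/f
    z=s["z_map"];P=np.stack([x*z,y*z,z],-1)
    return P@s["pose"][:3,:3].T+s["pose"][:3,3]
def crop(s,name,u0,v0,u1,v1,k):
    c=s["pixels"][v0:v1,u0:u1,::-1]
    cv2.imwrite("pics/"+name,cv2.resize(c,None,fx=k,fy=k,interpolation=cv2.INTER_CUBIC))
def rect(pts):
    (c,(w,h),a)=cv2.minAreaRect((pts[:,:2]*1000).astype(np.float32))
    b=cv2.boxPoints((c,(w,h),a));e1=b[1]-b[0];e2=b[2]-b[1]
    e=e1 if np.linalg.norm(e1)>np.linalg.norm(e2) else e2
    ang=np.degrees(np.arctan2(e[1],e[0]))%180
    return np.round(c,1),np.round(sorted((w,h)),1),round(float(ang),1)
E
python3 - <<'E'
from h import *
s=snap("top")
P=xyz(s)
crop(s,"c1.png",280,160,480,270,4)
crop(s,"c2.png",10,130,300,270,2.7)
crop(s,"c3.png",230,0,480,140,3)
for nm,(u0,v0,u1,v1) in dict(bar1=(295,172,370,202),bar2=(372,180,435,240),st=(318,235,368,256),x=(316,14,338,72)).items():
    Q=P[v0:v1,u0:u1].reshape(-1,3)
    top=Q[Q[:,2]>0.012]; 
    if len(top)<5: print(nm,Q[:,2].max());continue
    print(nm,len(top),rect(top),np.percentile(top[:,2],[5,50,95]).round(4))
# bench level
print(np.median(P[190:230,230:240,2]))
for n in ["top","scene"]:
    P2=P
r.snapshot("scene")
for lab in ["stick_a","bar"]:
    for m in r.regions_of("top",lab):
        q=P[m["mask"]]; print(lab,m["conf"],m["mask"].sum(),rect(q[q[:,2]>0.01]) if (q[:,2]>0.01).sum()>5 else None)
for (u,v) in [(184,240),(253,180),(254,170),(260,174),(250,188)]: print(u,v,P[v,u].round(3))
E
```

```text
bar1 718 (array([ 534.5, -257.6]), array([127.2, 339.5]), 134.5) [0.023  0.0316 0.0359]
bar2 697 (array([ 454.8, -396.7]), array([ 61.8, 459.1]), 119.1) [0.0257 0.0319 0.0355]
st 322 (array([ 420.2, -289.7]), array([ 44.4, 234.9]), 104.0) [0.0166 0.021  0.0245]
x 623 (array([ 743.1, -271.9]), array([ 55.1, 765.7]), 170.4) [0.0187 0.0308 0.0369]
0.0009633349181324968
stick_a 0.78 330 (array([ 434.9, -349.9]), array([ 22.3, 110.5]), 90.1)
bar 0.84 766 (array([ 533.9, -258.2]), array([125.4, 339.5]), 134.5)
bar 0.79 732 (array([ 525.4, -524.2]), array([ 32.6, 164. ]), 130.6)
184 240 [0.451 0.069 0.11 ]
253 180 [ 0.609 -0.108  0.083]
254 170 [ 0.633 -0.113  0.1  ]
260 174 [ 0.616 -0.13   0.125]
250 188 [ 0.598 -0.096  0.031]
```

View pics/c1.png

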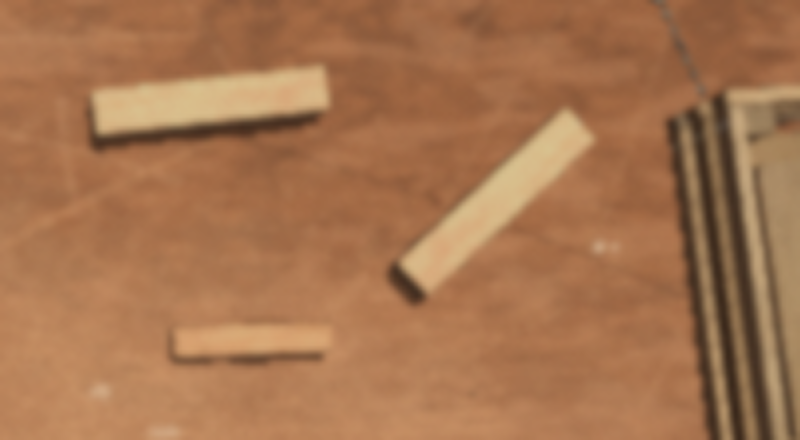

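View pics/c2.png

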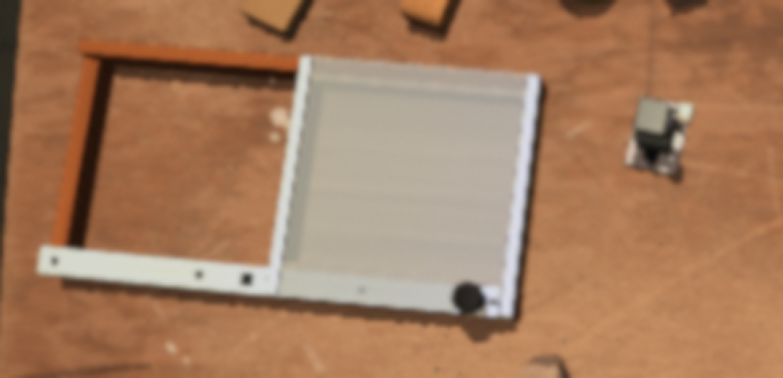

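View pics/c3.png

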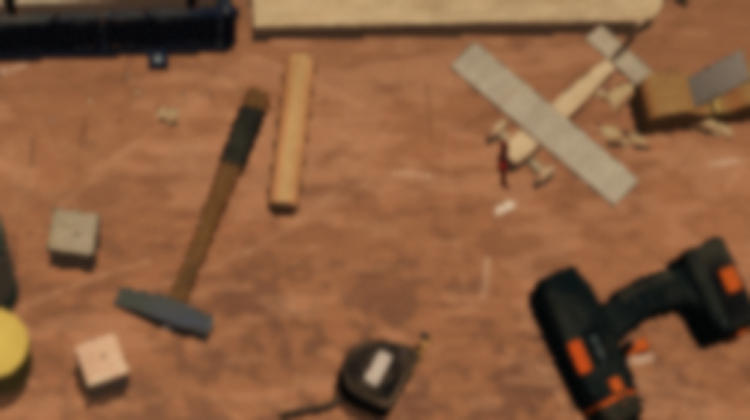

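```bash
cat >> h.py <<'E'
def clean(P,s,m,zlo,zhi):
    q=P[m&(s["z_map"]>0)]; return q[(q[:,2]>zlo)&(q[:,2]<zhi)]
E
python3 - <<'E'
from h import *
s=snap("top")
P=xyz(s)
def box(u0,v0,u1,v1):
    m=np.zeros(P.shape[:2],bool);m[v0:v1,u0:u1]=1;return m
for nm,(b,lo,hi) in dict(bar1=((295,172,370,202),.022,.04),bar2=((372,180,435,240),.022,.04),st=((318,235,368,256),.013,.03),x=((316,14,338,72),.013,.05)).items():
    q=clean(P,s,box(*b),lo,hi)
    print(nm,len(q),rect(q),np.percentile(q[:,2],[5,50,95]).round(4))
# across profile of x
q=clean(P,s,box(316,14,338,72),.01,.05); c=q.mean(0); _,_,V=np.linalg.svd(q[:,:2]-c[:2],full_matrices=False)
w=(q[:,:2]-c[:2])@V[1]
for a in np.arange(-.02,.02,.004): 
    k=(w>=a)&(w<a+.004); print(round(a,3),k.sum(),q[k,2].mean().round(4) if k.any() else '')
# magazine top: cover & rail
q=clean(P,s,box(10,140,220,250),.044,.062); print("mag", rect(q))
q=clean(P,s,box(10,140,220,250),.048,.054)
q=clean(P,s,box(170,225,205,250),.095,.12); print("knob",len(q),q.mean(0),rect(q))
# switch
q=clean(P,s,box(235,155,275,200),.09,.105); print("head",len(q),rect(q))
q=clean(P,s,box(235,155,275,200),.106,.16); print("arm",len(q),rect(q),q.mean(0),q[:,2].max())
q=clean(P,s,box(235,155,275,200),.006,.09);print("low",len(q),rect(q))
s2=snap("scene");P2=xyz(s2);crop(s2,"c4.png",180,160,290,270,5)
for n,s_,P_ in (("top",s,P),("scene",s2,P2)):
  for lab in ("limit_switch","roller","knob","cover","magazine"):
    for m in r.regions_of(n,lab):
        q=P_[m["mask"]&(s_["z_map"]>0)]; print(n,lab,m["conf"],len(q),rect(q),np.percentile(q[:,2],[2,50,98]).round(3), q.mean(0).round(3))
E
```

```text
bar1 670 (array([ 602.5, -326.2]), array([ 32.4, 164.9]), 95.0) [0.0277 0.0319 0.0356]
bar2 658 (array([ 525.5, -524.3]), array([ 32.5, 165.3]), 130.7) [0.0283 0.032  0.0355]
st 315 (array([ 434.8, -349.8]), array([ 22., 110.]), 90.5) [0.0167 0.0209 0.0244]
x 614 (array([1037. , -321.4]), array([ 54.9, 166.9]), 170.5) [0.0191 0.0311 0.0365]
-0.02 0 
-0.016 36 0.0235
-0.012 72 0.0274
-0.008 73 0.0307
-0.004 72 0.0329
0.0 70 0.0333
0.004 72 0.0334
0.008 69 0.0319
0.012 65 0.0292
0.016 44 0.0261
mag (array([587.2, 273.9]), array([252.1, 500.7]), 83.5)
knob 114 [0.45194598 0.07218623 0.10796497] (array([452.4,  73.4]), array([28.4, 28.8]), 62.8)
head 168 (array([ 625.4, -110.8]), array([34.1, 47.5]), 74.6)
arm 55 (array([ 619.4, -136. ]), array([17.1, 20.1]), 167.1) [ 0.61803083 -0.13670567  0.14333923] 0.1514411983226791
low 260 (array([ 638.3, -104.4]), array([ 90.7, 131.8]), 9.3)
top limit_switch 0.79 506 (array([ 616.7, -107. ]), array([62.5, 80.3]), 122.2) [0.004 0.068 0.149] [ 0.615 -0.108  0.062]
top limit_switch 0.16 10763 (array([595.3, 283.7]), array([265.7, 522.1]), 83.5) [0.0
[... 498 characters left out ...]
ine 0.85 10710 (array([596. , 287.5]), array([266.4, 529.8]), 83.5) [0.011 0.056 0.063] [0.575 0.212 0.053]
scene limit_switch 0.57 873 (array([ 679.3, -117.1]), array([ 69.1, 194.6]), 168.1) [0.001 0.049 0.143] [ 0.615 -0.098  0.053]
scene knob 0.48 147 (array([446.8,  78.2]), array([28.2, 30.2]), 108.9) [0.088 0.107 0.111] [0.444 0.079 0.104]
scene cover 0.6 6899 (array([613.7, 126.2]), array([295.8, 351.7]), 173.1) [0.054 0.057 0.094] [0.556 0.16  0.059]
scene cover 0.42 111 (array([ 729.7, -217.9]), array([ 21.2, 306.2]), 143.2) [0.018 0.13  0.149] [ 0.621 -0.133  0.119]
scene magazine 0.85 14925 (array([627.3, 238.4]), array([353.9, 523.1]), 83.6) [0.004 0.052 0.064] [0.543 0.25  0.044]
```

View pics/c4.png

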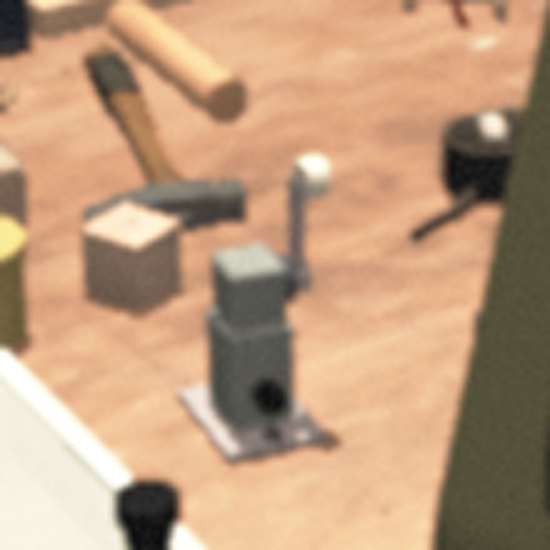

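```bash
cat >> h.py <<'E'
def toolR():
    w,x,y,z=r.sense()["ee_rot"]
    from scipy.spatial.transform import Rotation as Ro
    return Ro.from_quat([x,y,z,w]).as_matrix()
def to(p,ang=None):
    """shift mm in tool axes and turn deg to reach world p, tool-x heading ang"""
    s=r.sense();R=toolR();d=R.T@(np.array(p)-s["tcp_pos"])*1000
    cur=np.degrees(np.arctan2(R[1,0],R[0,0]))
    t=0 if ang is None else -((ang-cur+180)%360-180)
    print("shift",d.round(1),"turn",round(t,1),"cur",s["tcp_pos"].round(4),round(cur,2),"F",s["contact_force"].round(1),"tz",R[:,2].round(4),"grip",round(s["grip_width"]*85.4,1),"t",round(s["t"],2))
Mo=np.array([.578,.149]);My=np.radians(-6.5)
def mag(x,y):
    c,s=np.cos(My),np.sin(My);return Mo+np.array([c*x-s*y,s*x+c*y])
E
python3 - <<'E'
from h import *
to((.52,-.14,.26),76)
E
```

```text
shift [ 458.6 -267.7  -28.7] turn -59.5 cur [ 0.1566 -0.5272  0.2313] 16.55 F [-0.7 -0.3 -0.2] tz [ 0.  0. -1.] grip 85.3 t 2.0
```

>>> drive_tool:
  rows: [0,0,-30,0,100,-60,-30,-10,140,-82,-30,-20,185,-108,-30,-30,230,-134,-30,-40,280,-163,-30,-50,330,-192,-30,-59.5,375,-218,-30,-59.5,420,-245,-30,-59.5,459,-268,-29,-59.5,459,-268,-29,-59.5,459,-268,-29,-59.5]
  jaw: 0
  newtons: 40

```text
t: 3.5
tcp_pos: [0.52, -0.1399, 0.2602]
ee_rot: [-0.0, 0.788, 0.616, -0.0]
contact_force: [-0.9, -0.7, 0.3]
grip_width: -0.001
```

```bash
python3 - <<'E'
from h import *
to((.52,-.14,.26),76)
s=snap("wrist");P=xyz(s);cv2.imwrite("pics/w1.png",s["pixels"][:,:,::-1])
for l in ("limit_switch","roller"):
    for m in r.regions_of("wrist",l):
        q=P[m["mask"]&(s["z_map"]>0)];print(l,m["conf"],len(q),q.mean(0).round(4),rect(q))
        for lo,hi in ((.002,.012),(.09,.104),(.106,.16)):
            k=q[(q[:,2]>lo)&(q[:,2]<hi)]
            if len(k)>5: print(lo,len(k),rect(k),k.mean(0).round(4))
E
```

```text
shift [-0.1  0.   0.2] turn 0.1 cur [ 0.52   -0.1399  0.2602] 76.06 F [-0.9 -0.7  0.3] tz [-4.e-04 -1.e-04 -1.e+00] grip -0.1 t 3.5
limit_switch 0.7 5785 [ 0.6151 -0.1044  0.0679] (array([ 630.3, -116.7]), array([81.4, 96.7]), 166.3)
0.002 1588 (array([ 624. , -102.2]), array([56.1, 76.3]), 166.6) [ 0.6124 -0.0925  0.0058]
0.09 1953 (array([ 622.3, -110.3]), array([34.7, 47.9]), 78.7) [ 0.6223 -0.1043  0.0967]
0.106 837 (array([ 615.9, -134.6]), array([17.2, 20.9]), 167.5) [ 0.6147 -0.1333  0.139 ]
limit_switch 0.46 2953 [ 0.5959 -0.2913  0.0287] (array([ 592.7, -264.6]), array([ 42.7, 270.3]), 99.2)
0.002 142 (array([ 582.2, -298. ]), array([ 29. , 118.7]), 80.5) [ 0.5884 -0.2603  0.0071]
roller 0.87 1106 [ 0.6162 -0.1334  0.1232] (array([ 639.3, -156.5]), array([29.6, 90.2]), 139.9)
0.09 84 (array([ 615.4, -125.5]), array([11.6, 12.4]), 120.5) [ 0.6155 -0.1264  0.0953]
0.106 842 (array([ 615.9, -134.6]), array([17.2, 20.8]), 167.1) [ 0.6147 -0.1333  0.139 ]
```

View pics/w1.png

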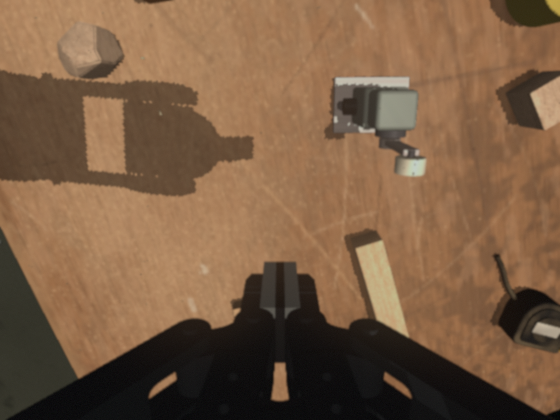

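```bash
python3 - <<'E'
from h import *
to((.565,-.127,.26),76.6);to((.565,-.127,.115),76.6)
E
```

```text
shift [24.  40.6  0.5] turn -0.6 cur [ 0.5198 -0.1405  0.2605] 75.97 F [-0.2  0.1 -0.1] tz [ 2.e-04 -1.e-04 -1.e+00] grip -0.6 t 3.65
shift [ 24.   40.6 145.5] turn -0.6 cur [ 0.5198 -0.1405  0.2605] 75.97 F [-0.2  0.1 -0.1] tz [ 2.e-04 -1.e-04 -1.e+00] grip -0.6 t 3.65
```

>>> drive_tool:
  rows: [24,40.6,0,-0.6,24,40.6,50,-0.6,24,40.6,100,-0.6,24,40.6,145,-0.6,24,40.6,145,-0.6,24,40.6,145,-0.6]

```text
t: 4.4
tcp_pos: [0.5662, -0.1268, 0.1175]
ee_rot: [0.001, 0.785, 0.62, 0.001]
contact_force: [-0.5, -0.4, 0.5]
grip_width: -0.0
```

>>> drive_tool:
  rows: [0,5,0,0,0,10,0,0,0,15,0,0,0,20,0,0,0,20,0,0,0,20,0,0]

```text
t: 5.15
tcp_pos: [0.5849, -0.1307, 0.1152]
ee_rot: [-0.0, 0.785, 0.62, -0.0]
contact_force: [0.1, -0.2, -0.8]
grip_width: 0.004
```

```bash
python3 - <<'E'
from h import *
to((.565,-.127,.115),76.6)
s=snap("wrist");P=xyz(s);crop(s,"w2.png",160,0,560,300,2)
for l in ("roller",):
    for m in r.regions_of("wrist",l):
        q=P[m["mask"]&(s["z_map"]>0)];k=q[q[:,2]>.11];print(m["conf"],k.mean(0),rect(k))
E
```

```text
shift [ -1.  -20.2   0.2] turn 0.0 cur [ 0.5849 -0.1307  0.1152] 76.65 F [ 0.1 -0.2 -0.8] tz [-3.e-04  1.e-04 -1.e+00] grip 0.3 t 5.15
0.65 [ 0.61661473 -0.1305207   0.13644038] (array([ 616.1, -134. ]), array([18. , 22.7]), 169.0)
```

View pics/w2.png

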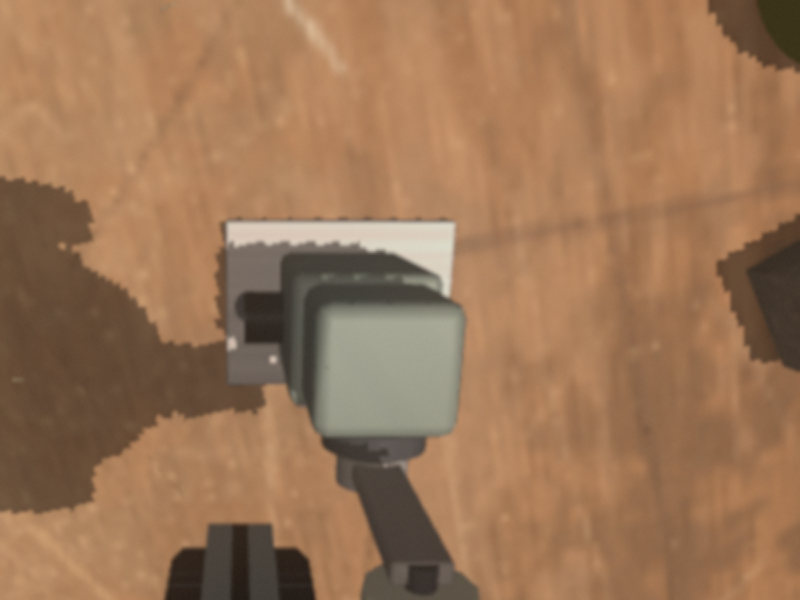

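>>> drive_tool:
  rows: [0,4,0,0,0,8,0,0,0,10,0,0,0,10,0,0]

```text
t: 5.75
tcp_pos: [0.5947, -0.133, 0.1151]
ee_rot: [-0.0, 0.785, 0.62, -0.0]
contact_force: [-0.4, 0.5, -0.2]
grip_width: -0.005
```

>>> drive_tool:
  rows: [0,3,0,0,0,6,0,0,0,8,0,0,0,8,0,0]

```text
t: 6.25
tcp_pos: [0.6025, -0.1349, 0.1152]
ee_rot: [-0.0, 0.785, 0.62, -0.0]
contact_force: [-1.9, 1.1, 0.5]
grip_width: 0.005
```

```bash
python3 - <<'E'
from h import *
s=snap("wrist");P=xyz(s);crop(s,"w3.png",210,150,460,330,3)
s=snap("scene");crop(s,"s3.png",180,160,290,270,5)
E
```

```text
(no output)
```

View pics/w3.png

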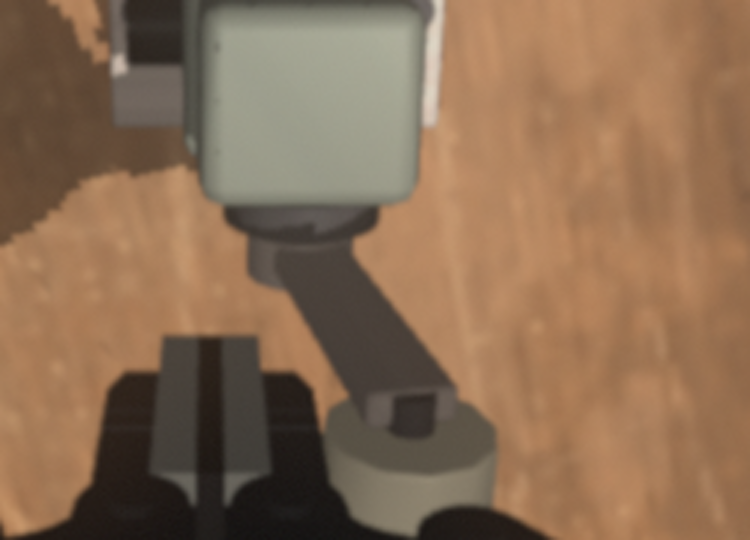

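View pics/s3.png

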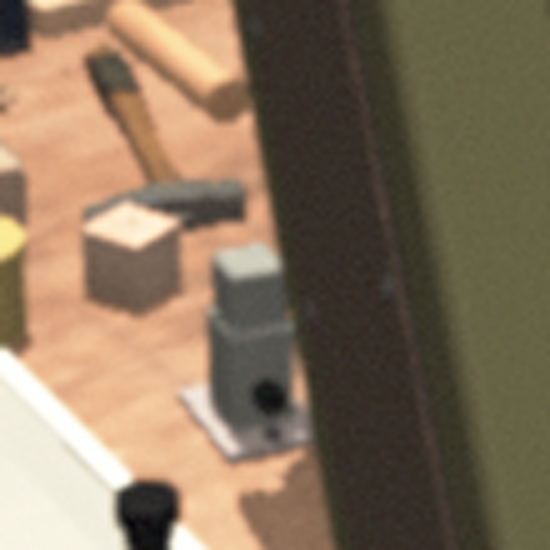

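>>> drive_tool:
  rows: [0,4,0,0,0,8,0,0,0,12,0,0,0,15,0,0,0,15,0,0]

```text
t: 6.98
tcp_pos: [0.6171, -0.1383, 0.1151]
ee_rot: [-0.0, 0.785, 0.62, -0.0]
contact_force: [-4.7, 0.5, -0.3]
grip_width: 0.003
```

>>> drive_tool:
  rows: [0,4,0,0,0,7,0,0,0,7,0,0,0,7,0,0,0,7,0,0]

```text
t: 7.6
tcp_pos: [0.6235, -0.1398, 0.115]
ee_rot: [-0.001, 0.785, 0.62, -0.0]
contact_force: [-6.8, 1.4, 0.7]
grip_width: -0.001
```

```bash
python3 - <<'E'
from h import *
print(r.sense()["contact_force"])
s=snap("wrist");P=xyz(s);crop(s,"w4.png",210,150,460,330,3)
for m in r.regions_of("wrist","roller"):
    q=P[m["mask"]&(s["z_map"]>0)];print(m["conf"],q.mean(0),np.percentile(q[:,2],[5,50,95]))
    k=q[q[:,2]>.11];print(k.mean(0),rect(k))
print(r.sense()["contact_force"])
E
```

```text
[-6.81289492  1.40258958  0.71284547]
0.8 [ 0.64009697 -0.13647469  0.12176723] [0.09018929 0.12796992 0.13820746]
[ 0.64479287 -0.13851504  0.12979328] (array([ 642.4, -140.6]), array([18.5, 30.8]), 166.3)
[-6.02612446  3.46180509  0.81594255]
```

View pics/w4.png

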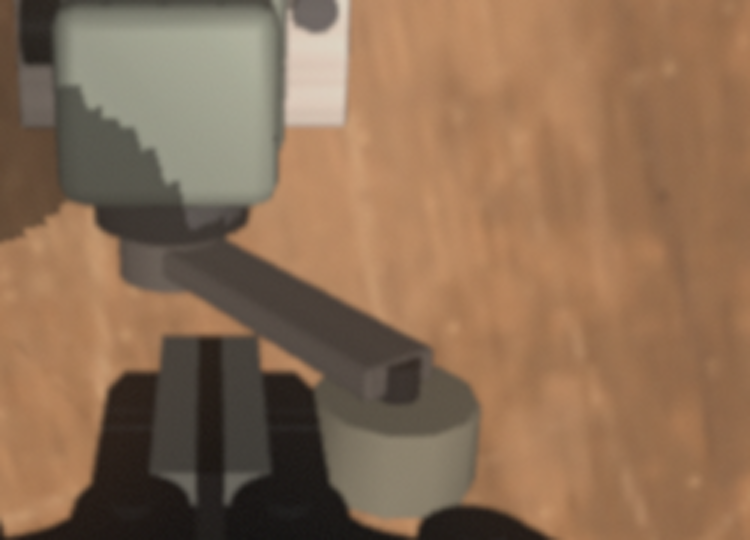

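>>> drive_tool:
  rows: [0,-8,0,0,0,-18,0,0,0,-30,0,0,0,-45,0,0,0,-55,0,0,0,-55,-40,0,0,-55,-80,0,0,-55,-100,0,0,-55,-100,0]
  jaw: 60

```text
t: 8.82
tcp_pos: [0.5712, -0.1275, 0.2168]
ee_rot: [0.002, 0.785, 0.62, 0.001]
contact_force: [0.2, 0.0, -0.3]
grip_width: 0.702
```

```bash
python3 - <<'E'
from h import *
s=snap("wrist");P=xyz(s);crop(s,"w5.png",210,0,560,300,2)
for m in r.regions_of("wrist","roller"):
    q=P[m["mask"]&(s["z_map"]>0)];k=q[q[:,2]>.11];print(m["conf"],k.mean(0),rect(k))
to((*mag(-.117,-.13),.22),83.5)
E
```

```text
0.73 [ 0.61571521 -0.1327492   0.13927624] (array([ 616.2, -134.1]), array([18. , 20.9]), 167.7)
shift [ 127.5 -156.9   -5.5] turn -6.9 cur [ 0.5703 -0.1272  0.2144] 76.64 F [ 0.8 -0.5 -0.9] tz [-5.e-04  1.e-04 -1.e+00] grip 60.0 t 8.93
```

View pics/w5.png

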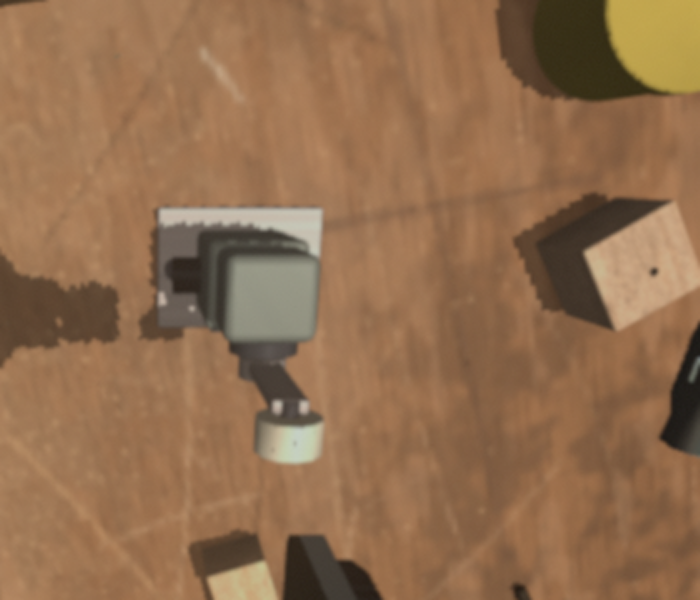

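>>> drive_tool:
  rows: [40,-50,-6,-3,80,-98,-6,-6.9,127,-157,-6,-6.9,127,-157,-6,-6.9,127,-157,-6,-6.9,127,-157,-6,-6.9]

```text
t: 9.68
tcp_pos: [0.4476, 0.0318, 0.2209]
ee_rot: [-0.0, 0.746, 0.666, -0.0]
contact_force: [-0.8, -0.3, -0.3]
grip_width: 0.707
```

```bash
python3 - <<'E'
from h import *
s=snap("wrist");P=xyz(s);cv2.imwrite("pics/w6.png",s["pixels"][:,:,::-1])
for m in r.regions_of("wrist","knob"):
    q=P[m["mask"]&(s["z_map"]>0)];k=q[(q[:,2]>.103)&(q[:,2]<.115)];print(m["conf"],len(k),k.mean(0),rect(k))
print(mag(-.117,-.09))
to((*mag(-.117,-.09),.22),83.5)
E
```

```text
0.82 1435 [0.44953141 0.07664583 0.10766687] (array([449.4,  76.6]), array([28.4, 28.8]), 174.4)
[0.4515638  0.07282331]
shift [41.3 -0.6  0.9] turn -0.0 cur [0.4475 0.0317 0.2209] 83.47 F [-0.1 -0.5  0. ] tz [-6.e-04 -1.e-04 -1.e+00] grip 60.1 t 9.78
```

View pics/w6.png

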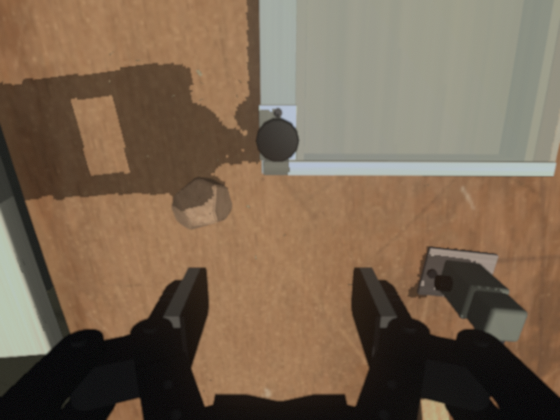

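```bash
python3 - <<'E'
from h import *
to((.4505,.0755,.078),83.5)
E
```

```text
shift [ 43.9  -1.9 142.9] turn -0.0 cur [0.4475 0.0317 0.2209] 83.47 F [-0.1 -0.5  0. ] tz [-6.e-04 -1.e-04 -1.e+00] grip 60.1 t 9.78
```

>>> drive_tool:
  rows: [44,-2,0,0,44,-2,0,0,44,-2,50,0,44,-2,90,0,44,-2,115,0,44,-2,130,0,44,-2,143,0,44,-2,143,0,44,-2,143,0]

```text
t: 10.9
tcp_pos: [0.4503, 0.0765, 0.079]
ee_rot: [0.0, 0.746, 0.666, 0.0]
contact_force: [0.7, -0.4, -0.7]
grip_width: 0.706
```

>>> drive_tool:
  rows: [0,0,0,0,0,0,0,0,0,0,0,0,0,0,0,0,0,0,0,0,0,0,0,0]
  jaw: 10
  newtons: 25

```text
t: 11.65
tcp_pos: [0.4507, 0.0765, 0.079]
ee_rot: [0.001, 0.746, 0.666, 0.001]
contact_force: [4.9, -2.1, 5.2]
grip_width: 0.334
```

>>> drive_tool:
  rows: [0,1,0,0,0,1,0,0,0,1,-4,0,0,1,-8,0,0,1,-12,0,0,1,-13,0,0,1,-13,0,0,1,-13,0]
  newtons: 45

```text
t: 12.65
tcp_pos: [0.4508, 0.0764, 0.0911]
ee_rot: [-0.0, 0.746, 0.666, -0.0]
contact_force: [5.2, 1.7, -7.6]
grip_width: 0.329
```

```bash
python3 - <<'E'
from h import *
to((.4505,.0755,.078),83.5)
s=snap("wrist");P=xyz(s);cv2.imwrite("pics/w7.png",s["pixels"][:,:,::-1])
for n in ("scene",):
    s=snap(n);crop(s,"s7.png",180,220,260,300,7)
    P=xyz(s)
    for m in r.regions_of(n,"knob"):
        q=P[m["mask"]&(s["z_map"]>0)];print(m["conf"],len(q),q.mean(0),np.percentile(q[:,2],[5,50,95]))
E
```

```text
shift [-1.  -0.1 13.1] turn 0.0 cur [0.4508 0.0764 0.0911] 83.55 F [ 5.2  1.7 -7.6] tz [-4.e-04  0.e+00 -1.e+00] grip 28.1 t 12.65
0.51 42 [0.44942096 0.08608725 0.11682858] [0.10833634 0.1183403  0.12169168]
```

View pics/w7.png

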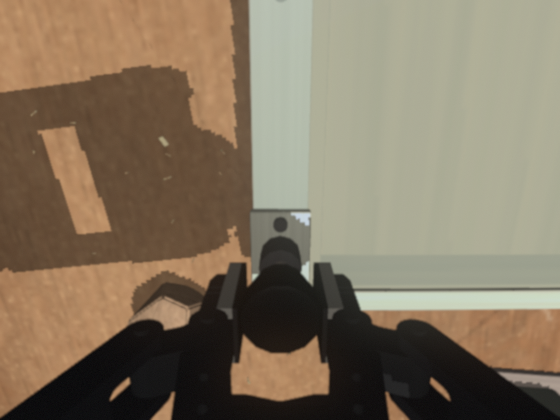

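View pics/s7.png

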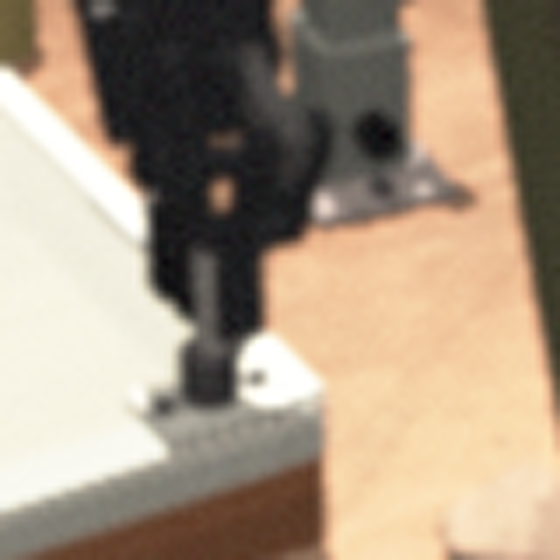

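>>> drive_tool:
  rows: [3,0,0,0,10,0,0,0,20,0,0,0,32,0,0,0,46,0,0,0,60,0,0,0,75,0,0,0,90,0,0,0,105,0,0,0,120,0,0,0,120,0,0,0,120,0,0,0]

```text
t: 14.3
tcp_pos: [0.4646, 0.1968, 0.0914]
ee_rot: [-0.0, 0.746, 0.666, 0.001]
contact_force: [5.6, 0.7, -7.9]
grip_width: 0.328
```

>>> drive_tool:
  rows: [10,0,0,0,25,0,0,0,40,0,0,0,55,0,0,0,70,0,0,0,85,0,0,0,98,0,0,0,108,0,0,0,115,0,0,0,119,0,0,0,121,0,0,0,121,0,0,0,121,0,0,0]

```text
t: 15.92
tcp_pos: [0.478, 0.3153, 0.0908]
ee_rot: [0.001, 0.746, 0.666, -0.001]
contact_force: [7.3, -10.0, -9.2]
grip_width: 0.326
```

>>> drive_tool:
  rows: [-1,0,0,0,-1,0,4,0,-1,0,8,0,-1,0,12,0,-1,0,13,0,-1,0,13,0]

```text
t: 16.68
tcp_pos: [0.4782, 0.3152, 0.0792]
ee_rot: [0.0, 0.746, 0.666, 0.0]
contact_force: [3.4, -7.6, 3.5]
grip_width: 0.331
```

```bash
python3 - <<'E'
from h import *
to((.4505,.0755,.078),83.5)
E
```

```text
shift [-241.3   -0.6    1.2] turn 0.1 cur [0.4782 0.3152 0.0792] 83.55 F [ 3.4 -7.6  3.5] tz [ 1.2e-03 -2.0e-04 -1.0e+00] grip 28.3 t 16.68
```

>>> drive_tool:
  rows: [0,0,0,0,0,0,0,0,0,0,0,0,0,0,-20,0,0,0,-60,0,0,0,-110,0,0,0,-140,0,0,0,-140,0]
  jaw: 60

```text
t: 17.68
tcp_pos: [0.4784, 0.3155, 0.2207]
ee_rot: [0.0, 0.746, 0.666, 0.002]
contact_force: [-0.1, -0.1, 0.2]
grip_width: 0.696
```

```bash
python3 - <<'E'
from h import *
s=snap("top");P=xyz(s);cv2.imwrite("pics/t8.png",s["pixels"][:,:,::-1])
sw=snap("wrist");Pw=xyz(sw);cv2.imwrite("pics/w8.png",sw["pixels"][:,:,::-1])
for n,s_,P_ in (("top",s,P),("wrist",sw,Pw)):
  for l,lo,hi in (("knob",.09,.13),("stick_a",.013,.03),("bar",.022,.04)):
    for m in r.regions_of(n,l):
        k=clean(P_,s_,m["mask"],lo,hi)
        if len(k)>20: print(n,l,m["conf"],len(k),k.mean(0).round(4),rect(k),np.percentile(k[:,2],[5,50,95]).round(4))
E
```

```text
top knob 0.59 121 [0.4792 0.3102 0.1068] (array([479. , 311.7]), array([28.7, 29.9]), 89.6) [0.1013 0.107  0.1113]
top stick_a 0.51 309 [ 0.4348 -0.3485  0.0206] (array([ 434.7, -349.8]), array([ 22. , 109.5]), 90.5) [0.0164 0.0206 0.0243]
top bar 0.91 667 [ 0.6018 -0.3255  0.0319] (array([ 602.6, -326.4]), array([ 31.9, 165.4]), 95.2) [0.0277 0.032  0.036 ]
top bar 0.56 600 [ 0.5252 -0.5217  0.032 ] (array([ 526.6, -523.2]), array([ 30. , 164.3]), 130.8) [0.0275 0.0321 0.0358]
wrist knob 0.56 1359 [0.4769 0.3162 0.1072] (array([476.7, 315.1]), array([28.4, 28.8]), 174.5) [0.1029 0.1076 0.1088]
```

View pics/t8.png

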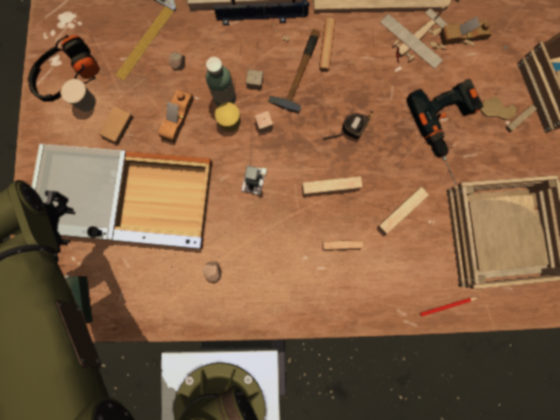

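View pics/w8.png

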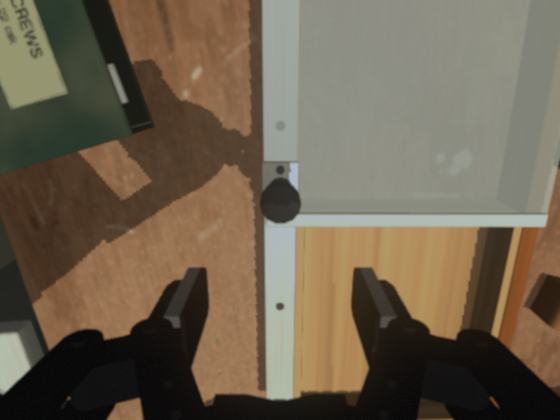

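```bash
python3 - <<'E'
from h import *
to((.60,-.36,.25),95)
E
```

```text
shift [-656.8  197.3  -32.1] turn -11.5 cur [0.4777 0.3148 0.2176] 83.55 F [-0.9 -0.   1.2] tz [-1.e-03 -6.e-04 -1.e+00] grip 60.0 t 18.07
```

>>> drive_tool:
  rows: [0,0,-32,0,-50,15,-32,-1,-100,30,-32,-2,-155,46,-32,-3,-210,63,-32,-4,-265,80,-32,-5,-320,96,-32,-6,-375,113,-32,-7,-430,129,-32,-8,-485,146,-32,-9,-540,162,-32,-10,-600,180,-32,-11.5,-640,192,-32,-11.5,-657,197,-32,-11.5,-657,197,-32,-11.5,-657,197,-32,-11.5]
  jaw: 65

```text
t: 20.08
tcp_pos: [0.5999, -0.3592, 0.2502]
ee_rot: [-0.0, 0.675, 0.738, 0.0]
contact_force: [-0.5, 1.2, -0.5]
grip_width: 0.759
```

```bash
python3 - <<'E'
from h import *
to((.60,-.36,.25),95)
sw=snap("wrist");Pw=xyz(sw);cv2.imwrite("pics/w9.png",sw["pixels"][:,:,::-1])
for l,lo,hi in (("stick_a",.013,.03),("bar",.022,.04)):
    for m in r.regions_of("wrist",l):
        k=clean(Pw,sw,m["mask"],lo,hi)
        if len(k)>20: print(l,m["conf"],len(k),k.mean(0).round(4),rect(k),np.percentile(k[:,2],[5,50,95]).round(4))
E
```

```text
shift [-0.9  0.1  0.2] turn 0.1 cur [ 0.5999 -0.3592  0.2502] 95.08 F [-0.5  1.2 -0.5] tz [-2.e-04  3.e-04 -1.e+00] grip 64.8 t 20.07
stick_a 0.82 2444 [ 0.4331 -0.3461  0.0195] (array([ 431.8, -348.4]), array([ 22.7, 108.9]), 90.3) [0.0158 0.0198 0.0212]
bar 0.77 5618 [ 0.5983 -0.3195  0.0308] (array([ 598.8, -325.2]), array([ 31.2, 165.4]), 94.9) [0.0295 0.0308 0.032 ]
bar 0.59 2730 [ 0.5261 -0.522   0.0302] (array([ 522.5, -523. ]), array([ 32.6, 164.4]), 129.7) [0.0244 0.0308 0.032 ]
```

View pics/w9.png

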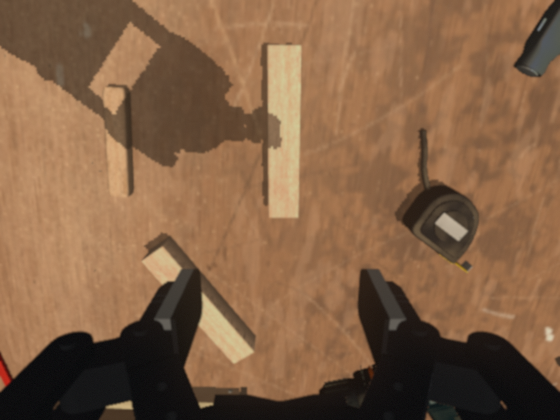

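```bash
python3 - <<'E'
from h import *
to((.5987,-.3245,.006),94.9)
E
```

```text
shift [ 34.7   1.8 244.7] turn 0.2 cur [ 0.5999 -0.3592  0.2507] 95.1 F [-0.4  0.2 -0.3] tz [ 3.e-04 -2.e-04 -1.e+00] grip 65.2 t 20.23
```

>>> drive_tool:
  rows: [35,2,0,0,35,2,50,0,35,2,100,0,35,2,150,0,35,2,195,0,35,2,225,0,35,2,238,0,35,2,244,0,35,2,244,0,35,2,244,0]

```text
t: 21.48
tcp_pos: [0.5992, -0.3253, 0.0076]
ee_rot: [0.001, 0.675, 0.738, 0.0]
contact_force: [0.4, 0.1, -0.8]
grip_width: 0.763
```

>>> drive_tool:
  rows: [0,0,0,0,0,0,0,0,0,0,0,0,0,0,0,0,0,0,0,0,0,0,0,0]
  jaw: 10
  newtons: 50

```text
t: 22.22
tcp_pos: [0.599, -0.3252, 0.0069]
ee_rot: [0.0, 0.675, 0.738, 0.0]
contact_force: [-0.1, 0.1, 6.6]
grip_width: 0.349
```

>>> drive_tool:
  rows: [0,0,-10,0,0,0,-30,0,0,0,-60,0,0,0,-100,0,0,0,-140,0,0,0,-180,0,0,0,-200,0,0,0,-200,0]

```text
t: 23.22
tcp_pos: [0.5991, -0.3253, 0.2091]
ee_rot: [0.002, 0.675, 0.738, 0.0]
contact_force: [-0.2, -0.1, -1.8]
grip_width: 0.353
```

```bash
python3 - <<'E'
from h import *
sw=snap("wrist");cv2.imwrite("pics/w10.png",sw["pixels"][:,:,::-1])
to((*mag(.035,0),.206),83.5)
E
```

```text
shift [467.   55.4   0.8] turn 11.5 cur [ 0.5986 -0.325   0.207 ] 95.05 F [ 0.7  0.1 -1.9] tz [ 1.e-03 -6.e-04 -1.e+00] grip 30.2 t 23.27
```

View pics/w10.png

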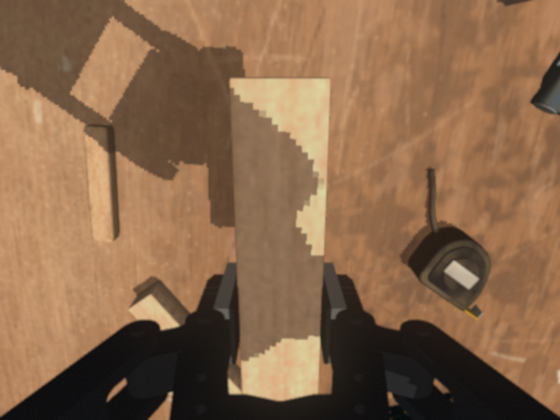

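```bash
sed -i 's/Mo=np.array.*;/Mo=np.array([.577,.152]);/' h.py; python3 - <<'E'
from h import *
to((*mag(.035,0),.206),83.5)
E
```

```text
shift [470.1  54.7   0.8] turn 11.5 cur [ 0.5986 -0.325   0.207 ] 95.05 F [ 0.7  0.1 -1.9] tz [ 1.e-03 -6.e-04 -1.e+00] grip 30.2 t 23.27
```

>>> drive_tool:
  rows: [10,1,-20,0,45,5,-30,1,90,10,-30,2,140,16,-30,3,190,22,-30,5,240,28,-30,7,290,34,-30,9,340,40,-30,11.5,390,46,-30,11.5,430,50,-20,11.5,455,53,-10,11.5,470,55,0,11.5,470,55,0,11.5,470,55,0,11.5]

```text
t: 25.02
tcp_pos: [0.6123, 0.1471, 0.2068]
ee_rot: [0.0, 0.746, 0.666, 0.0]
contact_force: [0.7, -0.7, -1.3]
grip_width: 0.346
```

```bash
python3 - <<'E'
from h import *
sw=snap("wrist");cv2.imwrite("pics/w11.png",sw["pixels"][:,:,::-1])
to((*mag(.035,0),.020),83.5)
E
```

```text
shift [  0.9  -0.8 186.9] turn -0.0 cur [0.6124 0.147  0.2069] 83.49 F [-0.   0.3 -0.8] tz [ 6.e-04 -0.e+00 -1.e+00] grip 30.6 t 25.07
```

View pics/w11.png

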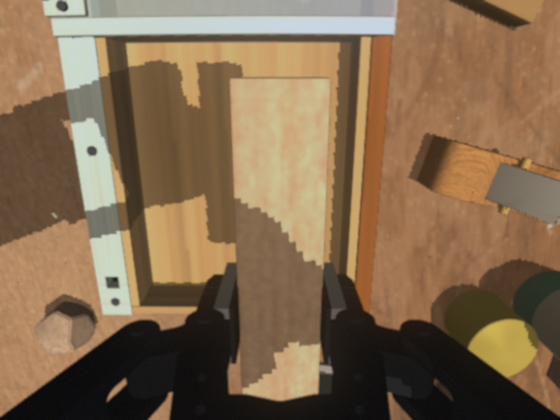

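>>> drive_tool:
  rows: [1,-1,40,0,1,-1,80,0,1,-1,120,0,1,-1,150,0,1,-1,170,0,1,-1,181,0,1,-1,187,0,1,-1,188.5,0,1,-1,188.5,0,1,-1,188.5,0]

```text
t: 26.32
tcp_pos: [0.6115, 0.1492, 0.0183]
ee_rot: [0.0, 0.746, 0.666, 0.0]
contact_force: [0.0, -0.8, -0.2]
grip_width: 0.354
```

>>> drive_tool:
  rows: [0,0,1,0,0,0,1,0,0,0,1,0]

```text
t: 26.7
tcp_pos: [0.6113, 0.1491, 0.0169]
ee_rot: [0.0, 0.746, 0.666, 0.0]
contact_force: [-0.3, 0.8, 0.5]
grip_width: 0.353
```

>>> drive_tool:
  rows: [0,0,0,0,0,0,0,0,0,0,0,0,0,0,-20,0,0,0,-50,0,0,0,-100,0,0,0,-150,0,0,0,-200,0,0,0,-230,0,0,0,-230,0]
  jaw: 46

```text
t: 27.95
tcp_pos: [0.6118, 0.1492, 0.251]
ee_rot: [0.002, 0.746, 0.666, 0.003]
contact_force: [0.4, 1.1, -0.3]
grip_width: 0.541
```

```bash
python3 - <<'E'
from h import *
sw=snap("wrist");Pw=xyz(sw);cv2.imwrite("pics/w12.png",sw["pixels"][:,:,::-1])
st=snap("top");Pt=xyz(st)
for n,s_,P_,d in (("wrist",sw,Pw,.008),("top",st,Pt,0)):
  for l,lo,hi in (("bar",.022,.048),("stick_a",.013,.03)):
    for m in r.regions_of(n,l):
        k=clean(P_,s_,m["mask"],lo,hi)
        if len(k)>20: print(n,l,m["conf"],len(k),rect(k),np.percentile(k[:,2],[5,50,95]).round(4))
to((.433,-.37,.25),90.3)
E
```

```text
wrist bar 0.76 5324 (array([635.2, 137.7]), array([ 31.2, 164.1]), 83.7) [0.0393 0.0407 0.042 ]
top bar 0.85 660 (array([ 526.1, -524.6]), array([ 32.5, 165.2]), 130.6) [0.028  0.032  0.0358]
top bar 0.74 671 (array([638.4, 135.2]), array([ 31.9, 166.8]), 84.4) [0.0311 0.0414 0.0453]
top stick_a 0.87 314 (array([ 434.6, -349.8]), array([ 21.8, 109.4]), 90.5) [0.0166 0.0205 0.0243]
shift [-535.7 -118.5   -3.7] turn -6.8 cur [0.611  0.149  0.2459] 83.55 F [0.5 0.3 0.1] tz [-1.6e-03 -3.0e-04 -1.0e+00] grip 45.8 t 28.25
```

View pics/w12.png

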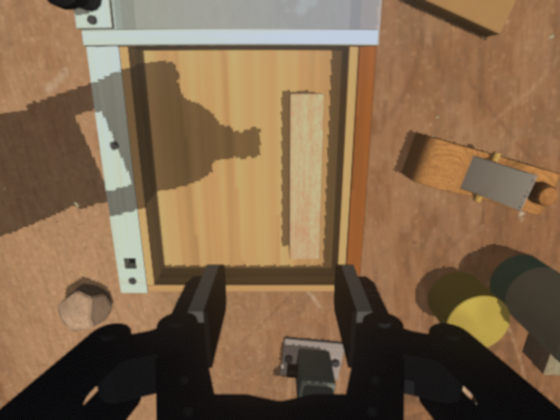

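>>> drive_tool:
  rows: [-40,-9,0,0,-90,-20,0,-1,-140,-31,0,-2,-190,-42,0,-3,-240,-53,0,-4,-290,-64,0,-5,-340,-75,0,-6,-390,-86,0,-6.8,-440,-97,0,-6.8,-490,-108,0,-6.8,-520,-115,0,-6.8,-536,-118,0,-6.8,-536,-118,0,-6.8,-536,-118,0,-6.8]
  jaw: 60

```text
t: 30.0
tcp_pos: [0.4342, -0.3693, 0.2468]
ee_rot: [-0.0, 0.705, 0.71, 0.0]
contact_force: [-0.2, -0.2, -0.2]
grip_width: 0.701
```

```bash
python3 - <<'E'
from h import *
sw=snap("wrist");Pw=xyz(sw);cv2.imwrite("pics/w13.png",sw["pixels"][:,:,::-1])
for l,lo,hi in (("stick_a",.013,.03),):
    for m in r.regions_of("wrist",l):
        k=clean(Pw,sw,m["mask"],lo,hi)
        if len(k)>20:
            c=rect(k); print(l,m["conf"],len(k),c,np.percentile(k[:,2],[5,50,95]).round(4))
            to((*(c[0]/1000),.004),c[2])
E
```

```text
stick_a 0.61 2389 (array([ 431.1, -348.8]), array([ 21.8, 110. ]), 90.7) [0.0177 0.0195 0.0209]
shift [ 20.5  -3.1 242.9] turn -0.3 cur [ 0.4343 -0.3693  0.2469] 90.42 F [ 0.3  0.6 -1.1] tz [ 1.e-04  0.e+00 -1.e+00] grip 59.5 t 30.1
```

View pics/w13.png

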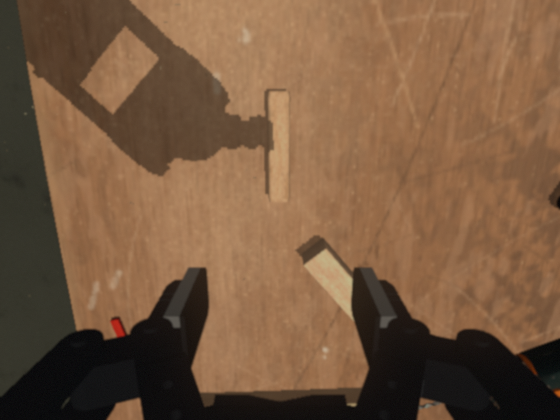

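>>> drive_tool:
  rows: [20,-3,0,0,20,-3,50,0,20,-3,100,0,20,-3,150,0,20,-3,195,0,20,-3,225,0,20,-3,237,0,20,-3,242,0,20,-3,242,0,20,-3,242,0]

```text
t: 31.35
tcp_pos: [0.4311, -0.3506, 0.0059]
ee_rot: [0.001, 0.705, 0.709, 0.0]
contact_force: [-0.1, -0.5, -0.2]
grip_width: 0.7
```

>>> drive_tool:
  rows: [0,0,0,0,0,0,0,0,0,0,0,0,0,0,0,0,0,0,0,0,0,0,0,0]
  jaw: 5
  newtons: 50

```text
t: 32.1
tcp_pos: [0.4309, -0.3505, 0.0053]
ee_rot: [0.0, 0.705, 0.709, 0.0]
contact_force: [-0.7, 1.5, 5.8]
grip_width: 0.244
```

>>> drive_tool:
  rows: [0,0,-10,0,0,0,-30,0,0,0,-60,0,0,0,-100,0,0,0,-140,0,0,0,-180,0,0,0,-210,0,0,0,-210,0]

```text
t: 33.1
tcp_pos: [0.4311, -0.3507, 0.2175]
ee_rot: [0.002, 0.705, 0.709, 0.0]
contact_force: [-0.1, 0.3, -0.8]
grip_width: 0.241
```

```bash
python3 - <<'E'
from h import *
sw=snap("wrist");cv2.imwrite("pics/w14.png",sw["pixels"][:,:,::-1])
to((*mag(0.0,0),.216),83.5)
E
```

```text
shift [501.4 149.4  -0.7] turn 6.8 cur [ 0.4307 -0.3503  0.2156] 90.35 F [ 0.6 -0.3 -1.4] tz [ 0.0011 -0.001  -1.    ] grip 21.1 t 33.15
```

View pics/w14.png

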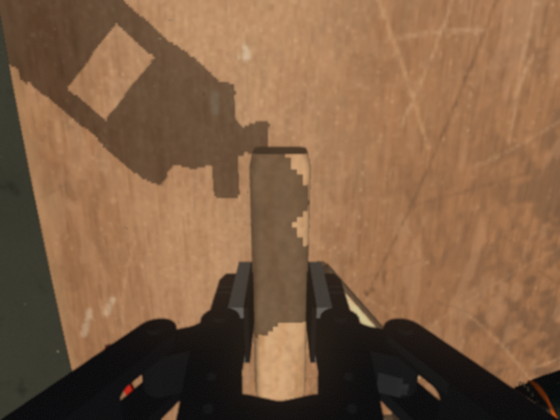

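>>> drive_tool:
  rows: [10,3,0,0,40,12,0,0,90,27,0,1,140,42,0,2,190,57,0,3,240,72,0,4,290,86,0,5,340,101,0,6,390,116,0,6.8,440,131,0,6.8,480,143,0,6.8,501,149,0,6.8,501,149,0,6.8,501,149,0,6.8]

```text
t: 34.9
tcp_pos: [0.5763, 0.1507, 0.2145]
ee_rot: [-0.0, 0.746, 0.666, -0.0]
contact_force: [-0.3, 0.2, 0.2]
grip_width: 0.243
```

```bash
python3 - <<'E'
from h import *
sw=snap("wrist");cv2.imwrite("pics/w15.png",sw["pixels"][:,:,::-1])
to((*mag(0.0,0),.016),83.5)
E
```

```text
shift [  1.6   0.5 198.7] turn -0.0 cur [0.5764 0.1505 0.2147] 83.48 F [ 0.3  0.  -0.3] tz [-3.e-04 -2.e-04 -1.e+00] grip 20.4 t 34.95
```

View pics/w15.png

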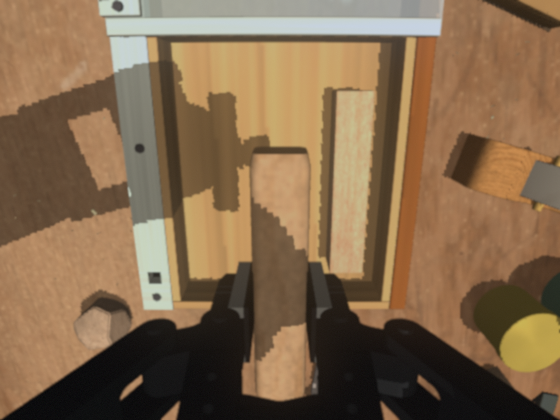

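>>> drive_tool:
  rows: [1,0,40,0,1,0,80,0,1,0,120,0,1,0,155,0,1,0,180,0,1,0,192,0,1,0,197,0,1,0,199,0,1,0,199,0,1,0,199,0]

```text
t: 36.2
tcp_pos: [0.577, 0.1527, 0.0164]
ee_rot: [0.0, 0.746, 0.666, 0.0]
contact_force: [0.1, 0.1, -1.0]
grip_width: 0.241
```

>>> drive_tool:
  rows: [0,0,0,0,0,0,0,0,0,0,0,0,0,0,-20,0,0,0,-50,0,0,0,-100,0,0,0,-150,0,0,0,-200,0,0,0,-230,0,0,0,-230,0]
  jaw: 34

```text
t: 37.45
tcp_pos: [0.5772, 0.1528, 0.2498]
ee_rot: [0.001, 0.746, 0.666, 0.002]
contact_force: [0.4, -0.0, 0.1]
grip_width: 0.396
```

```bash
python3 - <<'E'
from h import *
sw=snap("wrist");Pw=xyz(sw);cv2.imwrite("pics/w16.png",sw["pixels"][:,:,::-1])
st=snap("top");cv2.imwrite("pics/t16.png",st["pixels"][:,:,::-1])
for n,s_,P_ in (("wrist",sw,Pw),):
  for l,lo,hi in (("bar",.032,.048),("stick_a",.022,.038),("knob",.09,.13)):
    for m in r.regions_of(n,l):
        k=clean(P_,s_,m["mask"],lo,hi)
        if len(k)>20: print(n,l,m["conf"],len(k),rect(k),np.percentile(k[:,2],[5,50,95]).round(4))
to((.4782,.3155,.22),83.5)
E
```

```text
wrist bar 0.62 5452 (array([635.2, 138.2]), array([ 31.6, 164.4]), 83.6) [0.0392 0.0406 0.0419]
wrist stick_a 0.8 2381 (array([575.3, 154.2]), array([ 21.9, 109.4]), 83.0) [0.0277 0.0295 0.0308]
wrist knob 0.76 193 (array([476.6, 301.2]), array([ 4.2, 19.5]), 178.3) [0.0981 0.106  0.1086]
shift [ 150.9 -115.8   25. ] turn 0.0 cur [0.5763 0.1525 0.2449] 83.54 F [-0.2 -0.2 -0.2] tz [-1.7e-03 -3.0e-04 -1.0e+00] grip 34.0 t 37.7
```

View pics/w16.png

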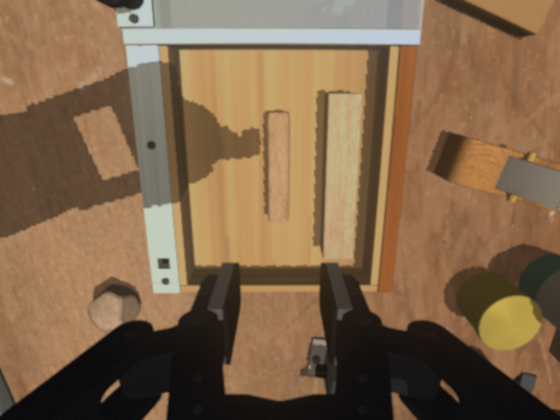

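View pics/t16.png

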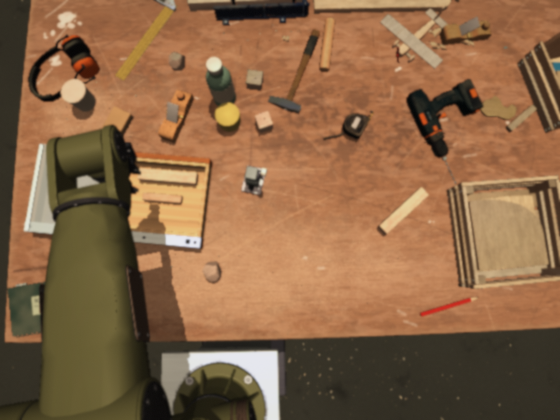

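>>> drive_tool:
  rows: [40,-30,0,0,80,-62,0,0,120,-92,0,0,151,-116,0,0,151,-116,0,0,151,-116,50,0,151,-116,100,0,151,-116,135,0,151,-116,155,0,151,-116,166,0,151,-116,166,0,151,-116,166,0]
  jaw: 60

```text
t: 39.2
tcp_pos: [0.4789, 0.3157, 0.0807]
ee_rot: [0.0, 0.746, 0.666, 0.001]
contact_force: [0.2, 0.5, -0.2]
grip_width: 0.702
```

>>> drive_tool:
  rows: [0,0,0,0,0,0,0,0,0,0,0,0,0,0,0,0,0,0,0,0,0,0,0,0]
  jaw: 10
  newtons: 45

```text
t: 39.95
tcp_pos: [0.4785, 0.3159, 0.0806]
ee_rot: [0.0, 0.746, 0.666, 0.0]
contact_force: [-2.7, -1.4, 6.0]
grip_width: 0.324
```

>>> drive_tool:
  rows: [0,0,-4,0,0,0,-8,0,0,0,-12,0,0,0,-13,0,0,0,-13,0,0,0,-13,0]

```text
t: 40.7
tcp_pos: [0.4783, 0.3157, 0.0926]
ee_rot: [-0.0, 0.746, 0.666, -0.0]
contact_force: [1.3, 2.4, -8.1]
grip_width: 0.327
```

```bash
python3 - <<'E'
from h import *
to((.4508,.0764,.091),83.5)
sw=snap("wrist");cv2.imwrite("pics/w17.png",sw["pixels"][:,:,::-1])
E
```

```text
shift [-240.8   -0.4    1.6] turn 0.0 cur [0.4783 0.3157 0.0926] 83.55 F [ 1.3  2.4 -8.1] tz [-3.e-04 -1.e-04 -1.e+00] grip 27.9 t 40.7
```

View pics/w17.png

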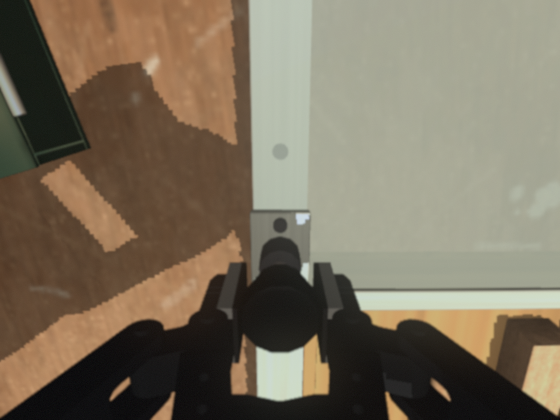

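>>> drive_tool:
  rows: [0,0,-0.7,0,-3,0,-0.7,0,-10,0,-0.7,0,-20,0,-0.7,0,-32,0,-0.7,0,-46,0,-0.7,0,-60,0,-0.7,0,-75,0,-0.7,0,-90,0,-0.7,0,-105,0,-0.7,0,-120,0,-0.7,0,-120,0,-0.7,0]

```text
t: 42.25
tcp_pos: [0.4647, 0.1951, 0.0934]
ee_rot: [0.0, 0.746, 0.666, -0.001]
contact_force: [-3.3, -1.2, -7.7]
grip_width: 0.33
```

>>> drive_tool:
  rows: [-10,0,0,0,-25,0,0,0,-40,0,0,0,-55,0,0,0,-70,0,0,0,-85,0,0,0,-98,0,0,0,-108,0,0,0,-115,0,0,0,-119,0,0,0,-121,0,0,0,-122,0,0,0,-122,0,0,0]

```text
t: 43.88
tcp_pos: [0.4511, 0.0765, 0.0936]
ee_rot: [-0.001, 0.746, 0.666, 0.001]
contact_force: [-4.0, 22.2, -7.6]
grip_width: 0.33
```

>>> drive_tool:
  rows: [1.5,0,0,0,1.5,0,4,0,1.5,0,8,0,1.5,0,12,0,1.5,0,13.5,0,1.5,0,13.5,0]

```text
t: 44.62
tcp_pos: [0.4513, 0.0769, 0.0806]
ee_rot: [-0.0, 0.746, 0.666, 0.0]
contact_force: [-7.9, 10.6, 2.8]
grip_width: 0.328
```

>>> drive_tool:
  rows: [0,0,0,0,0,0,0,0,0,0,0,0,0,0,-20,0,0,0,-60,0,0,0,-110,0,-40,0,-150,0,-40,0,-150,0,-40,0,-150,0]
  jaw: 60

```text
t: 45.75
tcp_pos: [0.4468, 0.0369, 0.2295]
ee_rot: [-0.0, 0.746, 0.666, -0.0]
contact_force: [0.3, -0.8, -0.7]
grip_width: 0.703
```

```bash
python3 - <<'E'
from h import *
sw=snap("wrist");Pw=xyz(sw);cv2.imwrite("pics/w18.png",sw["pixels"][:,:,::-1])
for m in r.regions_of("wrist","knob"):
    k=clean(Pw,sw,m["mask"],.09,.13); print(m["conf"],len(k),rect(k),np.percentile(k[:,2],[5,50,95]).round(4))
to((.565,-.127,.235),76.6)
E
```

```text
0.6 1315 (array([449.4,  76.6]), array([27.7, 28.5]), 172.6) [0.1064 0.1076 0.1088]
shift [-150.   136.1   -6.2] turn 7.0 cur [0.4466 0.0373 0.229 ] 83.57 F [ 0.5  0.3 -0.1] tz [-0.0017  0.     -1.    ] grip 59.6 t 45.85
```

View pics/w18.png

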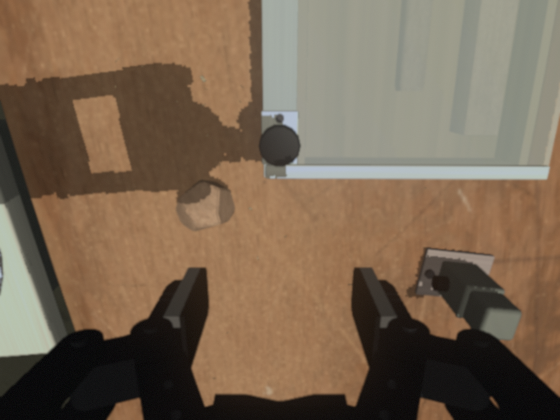

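>>> drive_tool:
  rows: [-40,36,-6,2,-80,72,-6,4,-120,109,-6,6,-150,136,-6,7,-150,136,-6,7,-150,136,-6,7,-150,136,40,7,-150,136,80,7,-150,136,114,7,-150,136,114,7,-150,136,114,7]
  jaw: 0

```text
t: 47.22
tcp_pos: [0.5657, -0.1269, 0.1177]
ee_rot: [0.001, 0.785, 0.62, 0.001]
contact_force: [0.5, -0.8, 0.1]
grip_width: -0.001
```

```bash
python3 - <<'E'
from h import *
to((.6235,-.140,.115),76.6)
sw=snap("wrist");crop(sw,"w19.png",160,0,560,300,2)
E
```

```text
shift [ 0.7 59.3  2.8] turn -0.0 cur [ 0.5657 -0.1269  0.1177] 76.59 F [ 0.5 -0.8  0.1] tz [ 1.8e-03 -5.0e-04 -1.0e+00] grip -0.1 t 47.23
```

View pics/w19.png

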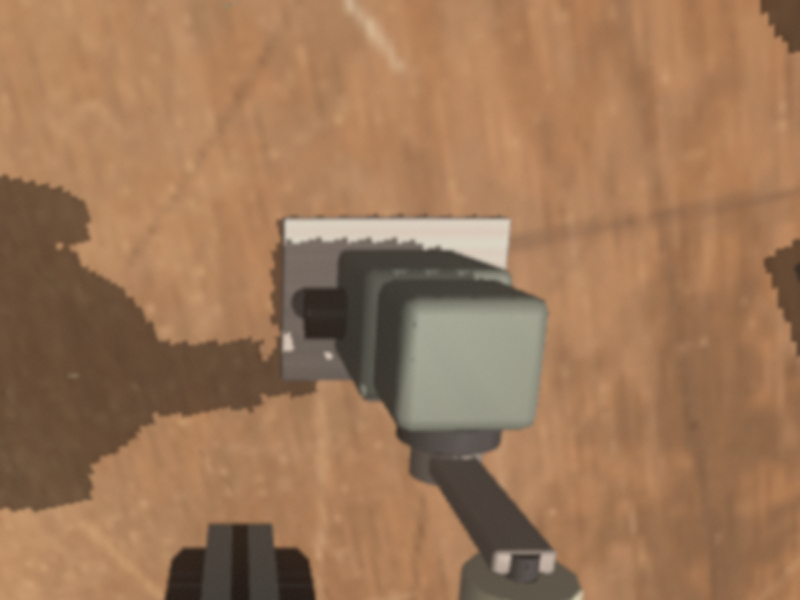

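>>> drive_tool:
  rows: [0,8,1,0,0,16,1,0,0,22,1,0,0,28,1,0,0,34,1,0,0,40,1,0,0,46,1,0,0,52,1,0,0,57,1,0,0,60,1,0,0,60,1,0,0,60,1,0,0,60,1,0,0,60,1,0]

```text
t: 49.02
tcp_pos: [0.6231, -0.1411, 0.1146]
ee_rot: [-0.001, 0.785, 0.619, -0.001]
contact_force: [-7.2, 2.6, -0.8]
grip_width: -0.001
```

```bash
python3 - <<'E'
from h import *
s=snap("wrist");P=xyz(s)
crop(s,"w20.png",210,150,460,330,3)
for m in r.regions_of("wrist","roller"):
    q=P[m["mask"]&(s["z_map"]>0)];k=q[q[:,2]>.11];print(m["conf"],k.mean(0),rect(k),np.percentile(k[:,2],95))
print(r.sense()["contact_force"])
E
```

```text
0.74 [ 0.64474101 -0.13863166  0.12994652] (array([ 642.6, -140.5]), array([18.4, 30.7]), 165.4) 0.13835611267955397
[-7.35793875  2.02392135  0.15049267]
```

View pics/w20.png

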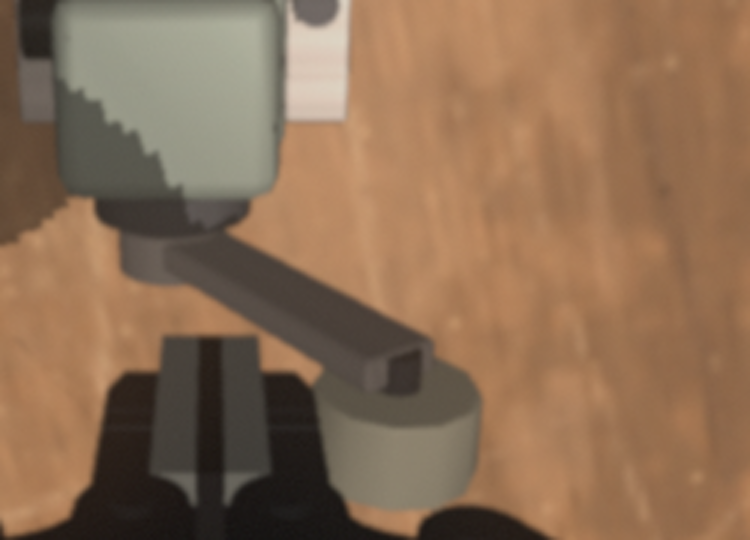

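Leaned ~0.61 rad again, held. Release and clear away.

>>> drive_tool:
  rows: [0,-8,0,0,0,-18,0,0,0,-30,0,0,0,-45,0,0,0,-55,0,0,0,-55,-40,0,0,-55,-80,0,0,-55,-130,0,-60,-90,-150,0,-110,-100,-150,0,-110,-100,-150,0,-110,-100,-150,0]

```text
t: 50.62
tcp_pos: [0.5008, -0.225, 0.2651]
ee_rot: [0.0, 0.785, 0.619, 0.0]
contact_force: [0.3, 0.5, -1.2]
grip_width: 0.002
```

```bash
python3 - <<'E'
from h import *
s=snap("wrist");cv2.imwrite("pics/w21.png",s["pixels"][:,:,::-1])
t=snap("top");P=xyz(t);crop(t,"t21.png",10,130,300,270,2.7)
for l,lo,hi in (("knob",.09,.13),("roller",.11,.17),("bar",.02,.06),("stick_a",.013,.05)):
    for m in r.regions_of("top",l):
        k=clean(P,t,m["mask"],lo,hi)
        if len(k)>10: print(l,m["conf"],len(k),rect(k),np.percentile(k[:,2],[5,50,95]).round(4))
E
```

```text
roller 0.47 52 (array([ 618.3, -136.2]), array([17.4, 19.4]), 171.5) [0.1323 0.1453 0.1504]
bar 0.61 664 (array([ 525.8, -524.5]), array([ 32.5, 165.8]), 130.5) [0.0274 0.032  0.0359]
```

View pics/w21.png

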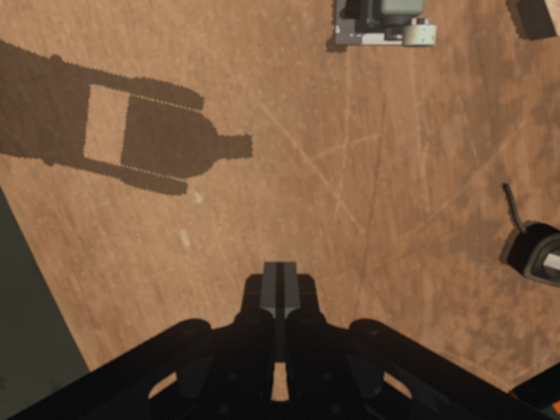

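View pics/t21.png

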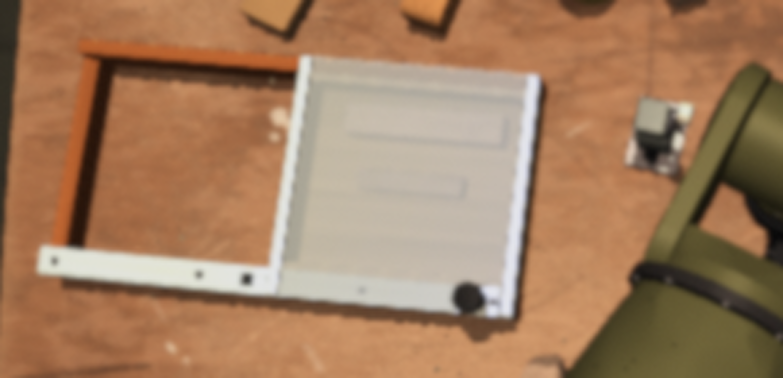

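Cover shut, both pieces lie in the tray under it, and the roller is upright at its starting place.

```bash
python3 - <<'E'
from h import *
print(r.hand_in())
E
```

```text
the job is handed in; nothing more can be done
None
```

The magazine is reloaded and the job is handed in at about 51 s of the 208 s allowed. No verdict is reported.

- **Switch, both times:** with the cover shut I pushed the roller arm to about 0.61 rad and held it there for over 0.3 s. It pressed back with about 7 N, and afterwards the roller stood upright at its starting place. There is no reading of the click itself; I infer it from the lean and the force.
- **Cover:** I pulled the knob up about 12 to 13 mm each way and slid the cover about 240 mm to its stop. At both ends the knob's top came back to about 108 mm, which is the height with the pin home.
- **Pieces:** only one stick and the bar were there. I took the bar farthest to the robot's left and left the other bar and the round dowel alone. Both pieces lie flat on the tray floor, side by side; I measured this before shutting the cover.

**Checks that disagreed:**
- The bar showed up about 26 mm from where I had released it, still flat inside the tray, so I left it and set the stick beside it. I think it was the expected knock.
- The top camera read 3 to 4 mm off from the wrist camera, so I went by the wrist camera and the robot's own positions.
- In the last top picture the network did not find the knob, nor the two pieces under the clear cover. I could see all three in the picture.

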